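# Unscrew a blender drive coupling of unknown thread hand and hold it up

### The arm

A 6-joint arm with a two-finger parallel gripper is mounted at the origin on the work surface. World frame = base frame: x ahead of the robot, y to its left, z up, the work surface at z = 0. Lengths are in m, angles in rad, forces in N, time in s.
With the tool pointing down it reaches from about 0.375 to 0.975 m from the base axis. Payload 3.8 kg.
Tool frame: the origin (TCP) lies on the centre line of the jaws, within the pads' length; the fingertips stand 8 mm ahead of it and the grasp point (between the pads) lies 11 mm behind it; z points along the fingers, y is the direction in which the jaws open and shut (so a half turn about z gives the same grasp; the last joint's range is limited). The gripper opens to 85 mm and grips with 20 to 120 N. Pads are 22 mm wide; open, the fingers measure 114 mm over their backs; the gripper's body (76 mm by 85 mm) begins 54 mm behind the grasp point. The pads swing forward as they close: fully open they stand 13 mm farther back than shut.
Start: joints at [-1.175, 0.264, 1.604, -0, 1.274, -0.037], TCP at [0.283, -0.613, 0.239] pointing down, gripper open.
Joint ranges: [-2.63, 2.63], [-0.94, 2.18], [0.31, 2.57], [-1.31, 4.45], [0, 2.66], [-2.55, 2.55]. Speed limits (rad/s): [2.57, 2.57, 3.14, 3.14, 3.14, 3.14].

### API

Orientations are given as a rotation vector (axis times angle).
In Python, from workcell import * gives the robot as it stands.
- The arm moves only by the tool play_rows, never from a script. Its arguments are lists of equal length, an entry for each row: "slide": the shift along the tool's x, y, z in cm, a list of three; "delta_rot": the turn, a rotation vector about the tool's x, y, z in rad, a list of three. In form: {"slide": [[x, y, z], ...], "delta_rot": [[wx, wy, wz], ...]}. A call has 1 to 12 rows; each row is the pose to reach, as a shift and turn from the pose measured when the call began, along the tool's axes at that moment; what a row does not reach only later rows make up. A row lasts 1/12 s, in which the tool goes at most 41.7 mm and 7.16 degrees, less where a joint would pass 70% of its speed; a pose out of reach is approached as far as the arm can. A call with a gripper value outside its range is refused whole. "hand" is the opening, from 0 (shut) to 1 (fully open), set as the call begins (left out, the last holds). The fingers move at their own pace and stop on an object; "force" is the grip in N (left out, the last holds). Time passes only in rows, so rows that repeat a pose let the fingers close. It gives the time, the measured TCP pose, the force and the opening at its end, in the units of the state.
- read_state(): the state, without advancing time (a new reading comes with each control period).
- read_camera(name): name is "side" or "top" or "wrist"; returns a dict with "image" (400x640x3 uint8, red, green, blue), "depth" (400x640 float32, m along the optical axis (not along the pixel's ray), 0 where there is no reading), "fovy" (degrees; the focal length in pixels is half the picture's height over the tangent of half this angle, whatever the lens; pixels are square), "cx", "cy" (the principal point, pixels), "world_from_camera" (4x4, takes a point from camera to world coordinates); the wrist camera has in their place "hand_eye" (4x4, takes a point from camera to tool coordinates, whose origin is the TCP and whose axes are the flange's). Camera axes: x right, y up, looking along -z (the intrinsics and any distortion apply to the point x, -y, -z); pixel columns grow to the right and rows downward; lengths in m; the calibration is good to about 2 mm. The wrist camera is an equidistant fisheye: a pixel r from the principal point sees the ray r / f radians off the axis. A picture is of the moment at which its call begins: read the wrist's pose just before it.
- finish_job(): hands the job in, once; it reports no verdict.
Trained networks look in a picture, given as the dict that the camera call returned (one of the last four; its "shot" number tells which), for a name from the list of things; names that differ only in an ending like _2 or _b are one class to them, and where a whole thing is asked for, a point or a joint stands for the part that bears it (a point fixed in the world has none). Each returns a list of dicts, best first, with "conf" (0 to 1); they miss things now and then, are a little off and sometimes report something else, mostly with a low value. They report only what shows in the picture. A call takes as long as a camera call. They do not tell look-alikes from the thing itself.
- spot_in(target, picture): "bbox" ([centre column, centre row, width, height] in pixels, round what is visible of it).
- landmark_of(target, picture): "at" ([column, row] in pixels: a listed point, or the origin of a listed thing).
The state is a dict: "time": time; "q": joint angles; "joint_vel": joint speeds; "joint_torque": joint torques, N m; "tool_pos": TCP position; "tcp_rot": TCP orientation; "wrist_force": force on the tool from outside, world axes, zero at the start; "torque": the same for the moment, N m; "width": opening from 0.0 (shut) to 1.0 (fully open).
Only numpy, scipy, OpenCV 4.12 (cv2) and the standard library are available. Lean on these libraries where they do the work, as an engineer would, in place of code of your own. Each camera call takes 0.05 s, during which the arm holds its last target.

### The job

The blender's motor base stands on the counter with its jar off and its spindle locked. Unscrew the drive coupling from the spindle: it may have a normal or a reverse thread, so try it both ways, and grip it gently because it is brittle. Finish while holding the coupling level and still, lifted well clear straight above the spindle, with everything else left where it is.

Things in the scene. Friction and masses are not known exactly. Their poses are not given: they have to be found in the camera images.
- coupling_center (a point): Centre (half-way up) of the drive coupling to unscrew: round off-white nylon cap, 40 mm across, 30 mm high, 40 to 85 g, fluted upright wall, six small teeth in a dished top; z up its axis. It sits on the spindle in the middle of the base's black pad, its underside 168 mm above the counter, 8 mm above the pad. Grip it from above across its wall, at any yaw.
- coupling: The same coupling, origin at its underside. Brittle: 35 N or more on a jaw cracks it; 10 to 20 N is ample. Screwed tight, thread hand hidden, new each run: seen from above it turns freely one way, under 10 degrees the other (then the jaws slip). Turned 65 to 115 degrees the free way (aim for 80 to 90) it lifts off; before that it rises only 1 to 3 mm. It does not climb by itself as it turns.
- spindle (a point): Top centre of the threaded steel spindle end, 182 mm above the counter, fixed to the blender base (it does not turn), z up. It reaches 14 mm into the coupling, with about 1 mm of play. A flat steel key that locks it lies on the pad under the coupling, its top 6 mm above the pad, towards the base's front.
- blender: Blender motor base, grey, 205 x 195 mm, 160 mm high to the top of its black jar pad; fixed. Origin on the counter under the spindle axis; x to the back (away from the control dial), z up. At the pad's corners four L-shaped rubber guides rise 23 mm above the pad; no part of them is nearer the spindle axis than 75 mm.
- spare_center (a point): Centre of a spare coupling, the same shape, standing on the counter in front of the base; leave it alone. z up, 15 mm above the counter.
- jar: Clear square blender jar, 116 mm wide, 220 mm high, black handle at its own +y reaching 109 mm from the middle; stands on the counter; origin under its centre; leave alone.
- jar_lid: Black rubber jar lid, 116 mm square, 38 mm high, lying beside the base; origin under its centre; leave alone.
- tamper: Black plastic tamper rod, 285 mm long, 60 mm collar, lying beyond the base; origin under its middle, along its x; leave alone.
- screwdriver: Screwdriver, 200 mm, lying on the counter beside the base, along its x; leave alone.
- cup: Blue plastic cup, 76 mm across, 100 mm high; origin under its centre; leave alone.
- soap_pump: White soap pump bottle, 64 mm across, 185 mm high; origin under its centre; leave alone.
- tin: Food tin, 74 mm across, 110 mm high; origin under its centre; leave alone.
Mind the look-alikes: they are no part of the job. What is shaped like the coupling but pink or red is not meant.

How it is judged:
By the outcome, as a careful person would: the job done as asked, in the order asked, and still so for the second after the job is handed in, while the arm keeps its last pose, push and grip.
It also fails if it takes over 45 s, if anything falls off the work surface, if the arm or the gripper's body presses on something with over 40 N, if the wrist force passes 120 N, or if a joint passes its speed limit or range.

## Working session

There is one attempt and no reset: what is moved stays moved. The work goes in short steps, Python scripts to look and compute and a tool call to move; the robot and the scene stay as the last step left them, time stands still between calls to the robot, and variables do not carry over. Pictures are saved under pics/ and viewed, and the job is handed in when it is done.

Besides the shell and the picture viewer there is one more tool, called after "Call:" by a JSON object that holds its "fn" and its "kwargs", one argument or row to a line. play_rows: Moves the arm, as the interface text tells. Its arguments: {"type":"object","properties":{"slide":{"type":"array"},"delta_rot":{"type":"array"},"hand":{"type":"number"},"force":{"type":"number"}},"required":["slide","delta_rot"]}

```bash
ls; mkdir -p pics; cat > h.py <<'E'
from workcell import *
import numpy as np, cv2
from scipy.spatial.transform import Rotation as R
def f_of(p): return p["image"].shape[0]/2/np.tan(np.radians(p["fovy"])/2)
def save(p,n): cv2.imwrite("pics/"+n,cv2.cvtColor(p["image"],cv2.COLOR_RGB2BGR))
def ray(p,uv):
    f=f_of(p); return np.array([(uv[0]-p["cx"])/f,-(uv[1]-p["cy"])/f,-1.])
def at_z(p,uv,z):
    M=np.array(p["world_from_camera"]); d=M[:3,:3]@ray(p,uv); o=M[:3,3]
    return o+d*(z-o[2])/d[2]
def at_depth(p,uv):
    M=np.array(p["world_from_camera"]); z=p["depth"][int(round(uv[1])),int(round(uv[0]))]
    return M[:3,:3]@(ray(p,uv)*z)+M[:3,3]
E
python3 - <<'E'
from h import *
s=read_state(); print(s)
for n in ("top","side"):
    p=read_camera(n); save(p,n+"0.png"); print(n,{k:v for k,v in p.items() if k not in("image","depth")})
    for t in ("coupling_center","spindle","spare_center","blender"):
        for d in landmark_of(t,p)[:3]:
            z={"coupling_center":.183,"spindle":.182,"spare_center":.015,"blender":0}[t]
            print(t,d,at_z(p,d["at"],z),at_depth(p,d["at"]))
p=read_camera("wrist"); save(p,"wrist0.png"); print({k:v for k,v in p.items() if k not in("image","depth")})
E
```

```text
pics
{'time': 0.0, 'q': array([-1.17491620e+00,  2.64798031e-01,  1.60537213e+00, -7.80605525e-06,
        1.27370704e+00, -3.68949016e-02]), 'joint_vel': array([-0.00197439, -0.00038682,  0.00167872, -0.00103362, -0.00032619,
       -0.00032877]), 'joint_torque': array([-4.58919185e-04, -5.15118992e+01, -3.67311072e+01, -2.17693441e-04,
        1.29713723e-02, -2.36125786e-06]), 'tool_pos': array([ 0.28281249, -0.61210872,  0.23793278]), 'tcp_rot': array([-3.06613397e+00, -6.74029884e-01,  6.51732287e-04]), 'wrist_force': array([ 0.04661916, -0.16009063,  0.72356186]), 'torque': array([-0.06800792, -0.03241152,  0.04711066]), 'width': 1.0002212876736305}
top {'fovy': 45.85265125786874, 'cx': 317.2762719507522, 'cy': 207.98145065597555, 'world_from_camera': array([[ 0.01080713,  0.98518601, -0.17114825,  0.31073455],
       [-0.99970627,  0.0143583 ,  0.01952484,  0.04189994],
       [ 0.021693  ,  0.17088697,  0.9850518 ,  1.54996034],
       [ 0.        ,  0.        ,  0.        ,  1.        ]]), 'shot': 1}
coupling_center {'at': [263.6, 211.4], 'conf': 0.5} [0.53580656 0.17165176 
[... 1412 characters left out ...]
0.18561698]
spare_center {'at': [378.8, 211.9], 'conf': 0.61} [ 0.47263649 -0.12428368  0.015     ] [ 0.46639375 -0.11574874  0.0271156 ]
blender {'at': [338.0, 216.7], 'conf': 0.87} [ 0.56272883 -0.02562769  0.        ] [0.49847135 0.04136909 0.10968007]
{'fovy': 65.70646984690485, 'cx': 319.20389678660325, 'cy': 198.00562784022878, 'hand_eye': array([[-1.35876520e-04,  9.57273044e-01,  2.89185583e-01,
         7.47358356e-02],
       [ 9.99999111e-01,  5.13710259e-04, -1.23064428e-03,
         6.19695447e-04],
       [-1.32662019e-03,  2.89185159e-01, -9.57272262e-01,
        -1.33847581e-01],
       [ 0.00000000e+00,  0.00000000e+00,  0.00000000e+00,
         1.00000000e+00]]), 'shot': 3}
```

View pics/top0.png

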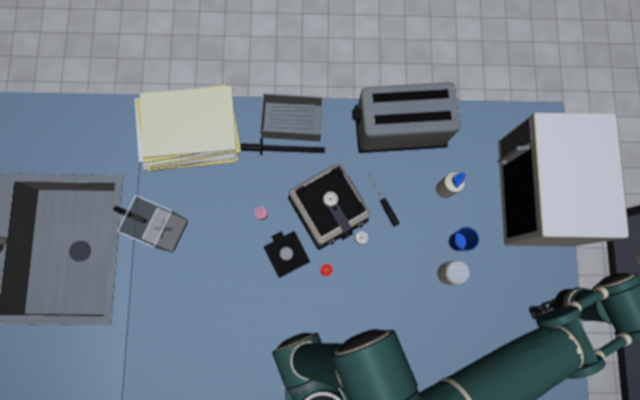

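View pics/side0.png

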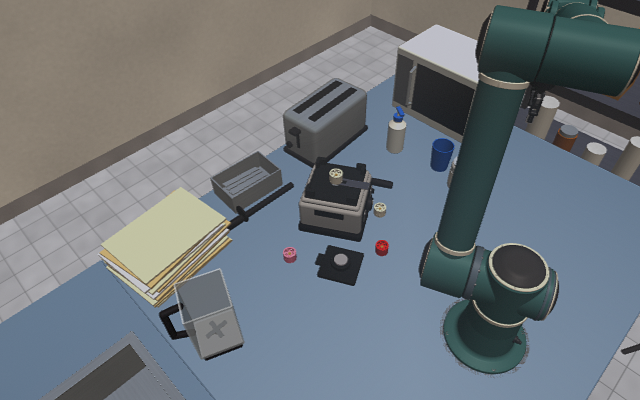

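```bash
python3 - <<'E'
import cv2
a=cv2.imread("pics/top0.png")[150:270,250:400]; b=cv2.imread("pics/side0.png")[130:250,270:420]
import numpy as np
cv2.imwrite("pics/crop0.png",cv2.resize(np.vstack([a,b]),None,fx=2.5,fy=2.5,interpolation=cv2.INTER_CUBIC))
E
```

```text
(no output)
```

View pics/crop0.png

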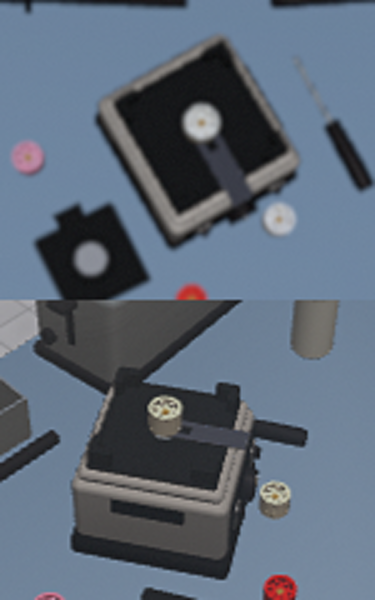

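Candidates in the top view are the off-white cap on the pad at (331,199), the spare at (362,238), a pink one at (261,213) and a red one at (326,270). The cap on the pad over the key is the target, and the crop confirms it. Next I'll move above it and use the wrist camera.

```bash
cat >> h.py <<'E'
def plan(pos,rot=None):
    s=read_state(); A=R.from_rotvec(s["tcp_rot"]); 
    d=A.inv().apply(np.array(pos)-s["tool_pos"])*100
    w=(A.inv()*rot).as_rotvec() if rot is not None else None
    print("slide cm",d.round(2),"rot",None if w is None else w.round(4)); return d,w
def down(yaw):  # tool x axis at world yaw, z down
    c,t=np.cos(yaw),np.sin(yaw); return R.from_matrix(np.array([[c,t,0],[t,-c,0],[0,0,-1]]))
E
python3 - <<'E'
from h import *
s=read_state();A=R.from_rotvec(s["tcp_rot"]).as_matrix();print(A.round(3), "yaw",np.arctan2(A[1,0],A[0,0]))
# tool yaw when q6=0,q1=-.05
for x,y in((.572,-.028),):
    plan([x-.0,y,.31],down(0.4)); plan([x,y,.31],down(0.0))
E
```

```text
[[ 0.908  0.419 -0.   ]
 [ 0.419 -0.908 -0.   ]
 [-0.     0.    -1.   ]] yaw 0.4328134941598404
slide cm [ 50.75 -40.97  -7.07] rot [0.     0.     0.0328]
slide cm [ 50.75 -40.97  -7.07] rot [0.     0.     0.4328]
```

Call:
{"fn": "play_rows", "kwargs": {
  "slide": [
    [3,-2.5,-3.5],
    [6,-5,-7],
    [9,-7.5,-7],
    [12,-10,-7],
    [15,-12.5,-7],
    [18,-15,-7],
    [21,-17.2,-7],
    [24,-19.5,-7],
    [27,-22,-7],
    [30,-24.3,-7],
    [33,-26.8,-7],
    [36,-29.2,-7]
  ],
  "delta_rot": [
    [0,0,0],
    [0,0,0],
    [0,0,-0.06],
    [0,0,-0.12],
    [0,0,-0.18],
    [0,0,-0.24],
    [0,0,-0.3],
    [0,0,-0.36],
    [0,0,-0.42],
    [0,0,-0.47],
    [0,0,-0.52],
    [0,0,-0.567]
  ],
  "hand": 1,
  "force": 20
}}

```text
time: 1.55
tool_pos: [0.4879, -0.1948, 0.3097]
tcp_rot: [2.755, 1.509, 0.001]
wrist_force: [0.9, -0.2, -0.2]
width: 0.998
```

```bash
python3 - <<'E'
from h import *
print(read_state()["time"],read_state()["q"],read_state()["tool_pos"]);plan([.572,-.028,.31],down(1.0))
E
```

```text
1.55 [-4.27357373e-01 -5.91825125e-02  1.82928738e+00  2.77955558e-06
  1.37055102e+00  1.41284844e-01] [ 0.48787555 -0.1948297   0.30972862]
slide cm [18.59 -1.89 -0.03] rot [ 0.0009 -0.0001  0.0022]
```

Call:
{"fn": "play_rows", "kwargs": {
  "slide": [
    [3.5,-0.4,0],
    [7,-0.8,0],
    [10.5,-1.1,0],
    [14,-1.5,0],
    [17,-1.8,0],
    [18.6,-1.9,0],
    [18.6,-1.9,0],
    [18.6,-1.9,0]
  ],
  "delta_rot": [
    [0,0,0],
    [0,0,0],
    [0,0,0],
    [0,0,0],
    [0,0,0],
    [0,0,0],
    [0,0,0],
    [0,0,0]
  ]
}}

```text
time: 2.22
tool_pos: [0.5722, -0.0271, 0.3097]
tcp_rot: [2.753, 1.512, 0.0]
wrist_force: [-0.4, -0.3, -0.5]
width: 0.996
```

```bash
cat >> h.py <<'E'
def wproj_at_z(p,s,uv,z):
    f=f_of(p); v=np.array([uv[0]-p["cx"],uv[1]-p["cy"]]); r=np.hypot(*v); th=r/f
    d=np.array([np.sin(th)*v[0]/max(r,1e-9),-np.sin(th)*v[1]/max(r,1e-9),-np.cos(th)])
    H=np.array(p["hand_eye"]); A=R.from_rotvec(s["tcp_rot"])
    o=A.apply(H[:3,3])+s["tool_pos"]; dd=A.apply(H[:3,:3]@d)
    return o+dd*(z-o[2])/dd[2]
E
python3 - <<'E'
from h import *
s=read_state();p=read_camera("wrist");save(p,"wrist1.png");print(s["time"],s["tool_pos"],s["tcp_rot"],s["q"])
for t,z in (("coupling_center",.183),("spindle",.182),("coupling",.168),("blender",0)):
    for d in landmark_of(t,p)[:2]: print(t,d,wproj_at_z(p,s,d["at"],z))
for d in spot_in("coupling",p)[:2]: print(d, wproj_at_z(p,s,d["bbox"][:2],.19))
E
```

```text
2.2167 [ 0.57216625 -0.0271229   0.30966367] [2.75287201e+00 1.51171218e+00 1.44031168e-04] [-9.04102013e-02  3.41710568e-02  1.73712820e+00 -7.59799727e-04
  1.36968160e+00  4.76172247e-01]
coupling_center {'at': [210.2, 226.5], 'conf': 0.94} [ 4.68703619e-01 -2.46015386e-04  1.83000000e-01]
coupling_center {'at': [226.3, 36.5], 'conf': 0.92} [0.58126608 0.13139453 0.183     ]
spindle {'at': [188.4, 133.7], 'conf': 0.29} [0.50446522 0.08112717 0.182     ]
coupling {'at': [229.5, 38.5], 'conf': 0.97} [0.58083118 0.13341094 0.168     ]
coupling {'at': [319.4, 182.4], 'conf': 0.88} [ 0.57664014 -0.02324099  0.168     ]
{'bbox': [205.4, 223.9, 23.2, 30.3], 'conf': 0.87} [0.47011371 0.00521564 0.19      ]
{'bbox': [224.5, 37.1, 31.8, 27.9], 'conf': 0.63} [0.58059266 0.12933549 0.19      ]
```

View pics/wrist1.png

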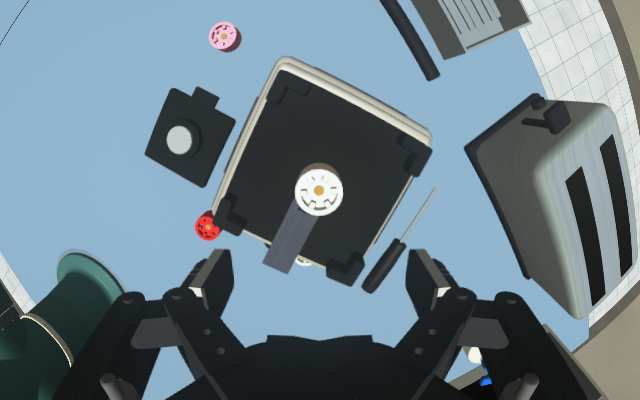

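The wrist view shows the target's white top at about (319,190), over the key. Pink (224,36) and red (207,227) are the decoys, and the spare is mostly hidden at (305,262). I'll refine with the top-face centroid.

```bash
python3 - <<'E'
from h import *
s=read_state();p=read_camera("wrist");I=p["image"].astype(int)
m=((I.min(2)>190)).astype(np.uint8); m[:,:280]=0;m[:,360:]=0;m[:155]=0;m[225:]=0
m=cv2.morphologyEx(m,cv2.MORPH_CLOSE,np.ones((9,9)))
c=max(cv2.findContours(m,0,1)[0],key=cv2.contourArea);e=cv2.fitEllipse(cv2.convexHull(c));print(e)
print(wproj_at_z(p,s,e[0],.198))
# diameter check
for du in (-e[1][0]/2,e[1][0]/2): print(wproj_at_z(p,s,(e[0][0]+du,e[0][1]),.198))
print("depth",np.median(p["depth"][185:195,325:335]))
c=p["image"][130:290,220:420];cv2.imwrite("pics/c1.png",cv2.resize(c[:,:,::-1],None,fx=4,fy=3.5,interpolation=2))
E
```

```text
((317.7290954589844, 189.5787811279297), (45.95685577392578, 47.71561050415039), 90.7220230102539)
[ 0.57574728 -0.02312959  0.198     ]
[ 0.55982134 -0.01288361  0.198     ]
[ 0.5916813  -0.03334936  0.198     ]
depth 0.2632877
```

View pics/c1.png

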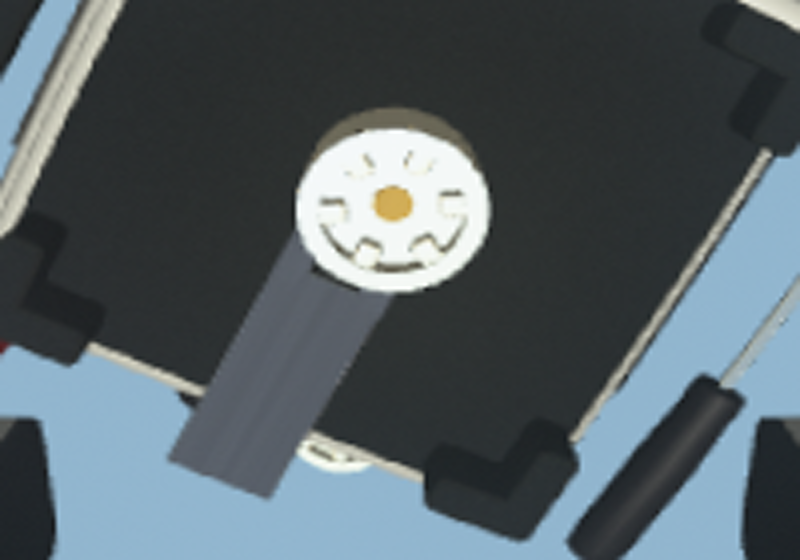

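```bash
python3 - <<'E'
from h import *
plan([.5755,-.0238,.235],down(1.0))
E
```

```text
slide cm [0.62 0.04 7.49] rot [ 0.0012 -0.0002  0.0007]
```

Call:
{"fn": "play_rows", "kwargs": {
  "slide": [
    [0.3,0,2],
    [0.6,0,5],
    [0.6,0,7],
    [0.6,0,7.5],
    [0.6,0,7.5],
    [0.6,0,7.5]
  ],
  "delta_rot": [
    [0.001,0,0],
    [0.001,0,0],
    [0.001,0,0],
    [0.001,0,0],
    [0.001,0,0],
    [0.001,0,0]
  ]
}}

```text
time: 3.07
tool_pos: [0.5753, -0.0242, 0.2356]
tcp_rot: [2.756, 1.506, 0.001]
wrist_force: [0.1, -0.4, 0.7]
width: 1.002
```

```bash
python3 - <<'E'
from h import *
s=read_state();p=read_camera("wrist");save(p,"wrist2.png");I=p["image"].astype(int)
print(s["tool_pos"],s["tcp_rot"],s["wrist_force"])
m=((I.min(2)>190)).astype(np.uint8)
m=cv2.morphologyEx(m,cv2.MORPH_CLOSE,np.ones((9,9)))
for c in cv2.findContours(m,0,1)[0]:
    if cv2.contourArea(c)>1000 and len(c)>5:
        e=cv2.fitEllipse(cv2.convexHull(c));print(e,wproj_at_z(p,s,e[0],.198))
E
```

```text
[ 0.57534309 -0.02421977  0.23563026] [2.75648311e+00 1.50615551e+00 1.04388276e-03] [ 0.08086531 -0.35623377  0.66565735]
((316.7176208496094, 230.88011169433594), (60.553436279296875, 65.8886947631836), 89.8769760131836) [ 0.57611959 -0.02269938  0.198     ]
((612.169921875, 229.16226196289062), (53.493675231933594, 223.58255004882812), 6.417230606079102) [ 0.79332459 -0.17243346  0.198     ]
((255.57196044921875, -12.85009765625), (115.77314758300781, 162.48301696777344), 0.0) [0.62523264 0.11707739 0.198     ]
((594.4353637695312, 52.57865905761719), (83.67393493652344, 140.558837890625), 154.57000732421875) [ 0.82151616 -0.02174161  0.198     ]
```

View pics/wrist2.png

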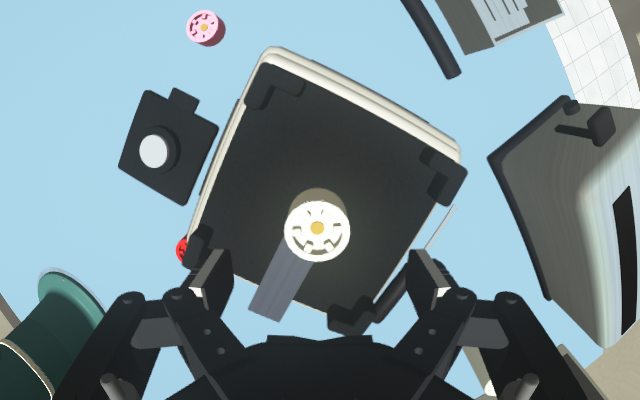

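```bash
python3 - <<'E'
from h import *
plan([.576,-.0230,.179],down(1.0))
E
```

```text
slide cm [ 0.09 -0.08  5.76] rot [ 0.0024 -0.0013  0.0002]
```

Call:
{"fn": "play_rows", "kwargs": {
  "slide": [
    [0.1,-0.1,1.5],
    [0.1,-0.1,3],
    [0.1,-0.1,4.2],
    [0.1,-0.1,5.2],
    [0.1,-0.1,5.7],
    [0.1,-0.1,5.75],
    [0.1,-0.1,5.75],
    [0.1,-0.1,5.75]
  ],
  "delta_rot": [
    [0.002,-0.001,0],
    [0.002,-0.001,0],
    [0.002,-0.001,0],
    [0.002,-0.001,0],
    [0.002,-0.001,0],
    [0.002,-0.001,0],
    [0.002,-0.001,0],
    [0.002,-0.001,0]
  ]
}}

```text
time: 3.78
tool_pos: [0.5763, -0.0228, 0.1797]
tcp_rot: [2.756, 1.506, 0.002]
wrist_force: [0.6, -0.3, 0.7]
width: 0.999
```

```bash
python3 - <<'E'
from h import *
s=read_state();p=read_camera("wrist");save(p,"wrist3.png")
print(s["tool_pos"],s["wrist_force"],s["torque"])
plan([.576,-.0230,.179],down(1.0))
E
```

```text
[ 0.57633727 -0.02283221  0.17969682] [ 0.62639991 -0.30945475  0.65311529] [-0.0055255   0.00116824 -0.03209054]
slide cm [-0.04 -0.03  0.09] rot [ 0.0017 -0.001   0.0002]
```

View pics/wrist3.png

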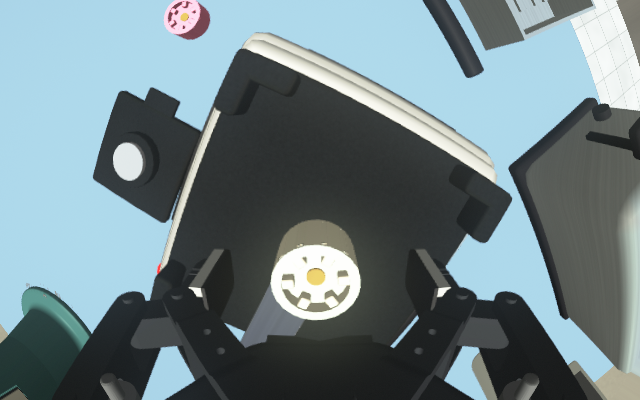

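Call:
{"fn": "play_rows", "kwargs": {
  "slide": [
    [0,0,0.1],
    [0,0,0.1],
    [0,0,0.1],
    [0,0,0.1],
    [0,0,0.1],
    [0,0,0.1]
  ],
  "delta_rot": [
    [0,0,0],
    [0,0,0],
    [0,0,0],
    [0,0,0],
    [0,0,0],
    [0,0,0]
  ],
  "hand": 0.53,
  "force": 20
}}

```text
time: 4.33
tool_pos: [0.5765, -0.0228, 0.179]
tcp_rot: [2.756, 1.506, 0.003]
wrist_force: [0.1, -0.6, 0.7]
width: 0.527
```

```bash
python3 - <<'E'
from h import *
s=read_state();p=read_camera("wrist");save(p,"wrist4.png")
print(s["tool_pos"],s["wrist_force"],s["torque"],s["width"])
c=p["image"][180:400,160:480];cv2.imwrite("pics/c4.png",cv2.resize(c[:,:,::-1],None,fx=2.4,fy=2.4,interpolation=2))
E
```

```text
[ 0.57650257 -0.0228363   0.17901093] [ 0.09882944 -0.60949765  0.66704996] [ 0.01412194 -0.03558035 -0.02151358] 0.5267528584522891
```

View pics/c4.png

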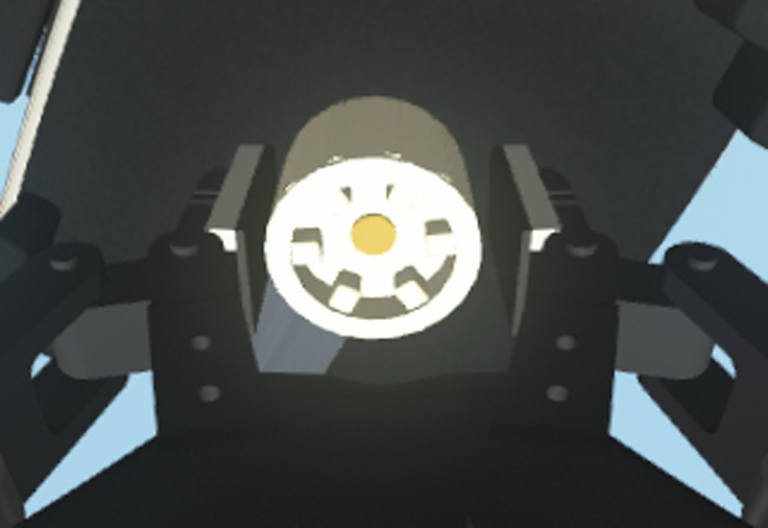

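Call:
{"fn": "play_rows", "kwargs": {
  "slide": [
    [0,-0.12,0.0],
    [0,-0.12,0.0],
    [0,-0.12,0],
    [0,-0.12,0]
  ],
  "delta_rot": [
    [0,0,0],
    [0,0,0],
    [0,0,0],
    [0,0,0]
  ]
}}

```text
time: 4.72
tool_pos: [0.5754, -0.0222, 0.1789]
tcp_rot: [2.756, 1.506, 0.003]
wrist_force: [0.2, -0.6, 0.6]
width: 0.532
```

```bash
python3 - <<'E'
from h import *
s=read_state();p=read_camera("wrist");save(p,"wrist5.png")
print(s["tool_pos"],s["wrist_force"],s["torque"],s["width"])
c=p["image"][180:400,160:480];cv2.imwrite("pics/c5.png",cv2.resize(c[:,:,::-1],None,fx=2.4,fy=2.4,interpolation=2))
E
```

```text
[ 0.57543136 -0.02217994  0.17894811] [ 0.24162825 -0.56853416  0.64899592] [ 0.02108443  0.06069107 -0.05350382] 0.532220467746418
```

View pics/c5.png

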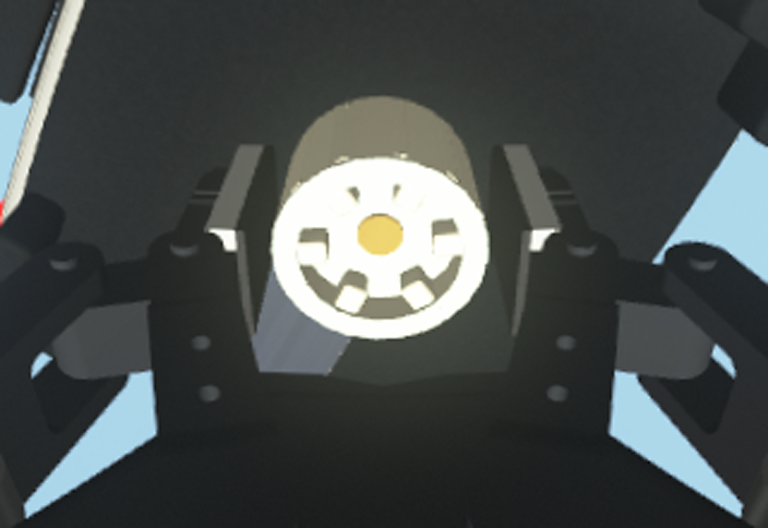

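The cap is now centred between the pads (380 against 381). Closing gently.

Call:
{"fn": "play_rows", "kwargs": {
  "slide": [
    [0,0,0],
    [0,0,0],
    [0,0,0],
    [0,0,0],
    [0,0,0]
  ],
  "delta_rot": [
    [0,0,0],
    [0,0,0],
    [0,0,0],
    [0,0,0],
    [0,0,0]
  ],
  "hand": 0.44,
  "force": 20
}}

```text
time: 5.18
tool_pos: [0.5755, -0.0221, 0.1791]
tcp_rot: [2.756, 1.506, 0.003]
wrist_force: [-1.3, -0.5, 1.0]
width: 0.461
```

```bash
python3 - <<'E'
from h import *
s=read_state();p=read_camera("wrist");save(p,"wrist6.png")
print(s)
c=p["image"][180:400,160:480];cv2.imwrite("pics/c6.png",cv2.resize(c[:,:,::-1],None,fx=2.4,fy=2.4,interpolation=2))
E
```

```text
{'time': 5.1833, 'q': array([-8.18005041e-02,  1.22213712e-01,  1.88609797e+00,  1.65233876e-04,
        1.13125874e+00,  4.88644087e-01]), 'joint_vel': array([-8.11473714e-04,  6.19418947e-05,  5.84106716e-04,  1.20270690e-03,
        3.49381189e-04, -8.51968600e-04]), 'joint_torque': array([-2.83786235e-01, -4.08063626e+01, -3.44940555e+01, -1.28629371e-01,
       -3.26525951e-01,  6.31813324e-03]), 'tool_pos': array([ 0.57549434, -0.0221465 ,  0.17912029]), 'tcp_rot': array([2.75592802, 1.50607418, 0.00278188]), 'wrist_force': array([-1.25030411, -0.46832675,  1.04644318]), 'torque': array([ 0.06519024,  0.14122417, -0.02410078]), 'width': 0.46090362819506375}
```

View pics/c6.png

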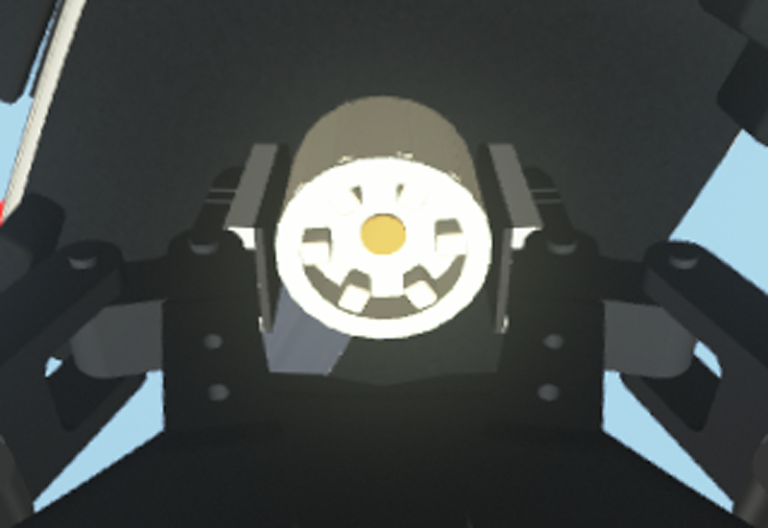

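Call:
{"fn": "play_rows", "kwargs": {
  "slide": [
    [0,0,0],
    [0,0,0],
    [0,0,0],
    [0,0,0],
    [0,0,0],
    [0,0,0],
    [0,0,0],
    [0,0,0]
  ],
  "delta_rot": [
    [0,0,0],
    [0,0,0],
    [0,0,-0.06],
    [0,0,-0.12],
    [0,0,-0.18],
    [0,0,-0.24],
    [0,0,-0.26],
    [0,0,-0.26]
  ],
  "hand": 0.38,
  "force": 20
}}

```text
time: 5.9
tool_pos: [0.5753, -0.022, 0.1791]
tcp_rot: [2.538, 1.85, 0.002]
wrist_force: [-1.6, -0.2, 1.1]
width: 0.463
```

```bash
python3 - <<'E'
from h import *
s=read_state();p=read_camera("wrist");save(p,"wrist7.png")
print(s["tool_pos"],s["q"],s["wrist_force"],s["torque"],s["width"])
c=p["image"][180:400,160:480];cv2.imwrite("pics/c7.png",cv2.resize(c[:,:,::-1],None,fx=2.4,fy=2.4,interpolation=2))
E
```

```text
[ 0.57529838 -0.02203804  0.17912   ] [-8.16963756e-02  1.22097143e-01  1.88622882e+00  2.69916358e-04
  1.13165329e+00  2.29021234e-01] [-1.64002208 -0.21904839  1.0512945 ] [0.06816541 0.26602279 0.04326758] 0.46340839601319966
```

View pics/c7.png

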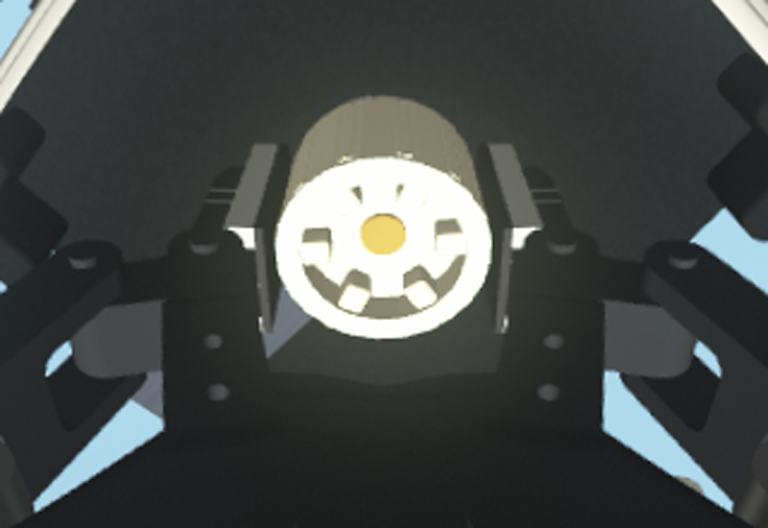

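The teeth stayed put in the hand's view after 15° counter-clockwise with almost no torque, so that's the free direction. Going on to a total of about 85°.

Call:
{"fn": "play_rows", "kwargs": {
  "slide": [
    [0,0,0],
    [0,0,0],
    [0,0,0],
    [0,0,0],
    [0,0,0],
    [0,0,0],
    [0,0,0],
    [0,0,0],
    [0,0,0],
    [0,0,0]
  ],
  "delta_rot": [
    [0,0,-0.07],
    [0,0,-0.14],
    [0,0,-0.21],
    [0,0,-0.28],
    [0,0,-0.35],
    [0,0,-0.42],
    [0,0,-0.49],
    [0,0,-0.56],
    [0,0,-0.61],
    [0,0,-0.61]
  ]
}}

```text
time: 6.78
tool_pos: [0.5746, -0.0221, 0.1791]
tcp_rot: [1.867, 2.527, 0.0]
wrist_force: [-3.4, 0.4, 4.0]
width: 0.459
```

```bash
python3 - <<'E'
from h import *
s=read_state();p=read_camera("wrist");save(p,"wrist8.png")
print(s["tool_pos"],s["q"][5],s["wrist_force"],s["torque"],s["width"])
c=p["image"][180:400,160:480];cv2.imwrite("pics/c8.png",cv2.resize(c[:,:,::-1],None,fx=2.4,fy=2.4,interpolation=2))
E
```

```text
[ 0.57460696 -0.02205384  0.17907517] -0.38014467149847664 [-3.36694829  0.41871863  4.04764009] [0.07547631 0.63425451 0.06825419] 0.4587385821936943
```

View pics/c8.png

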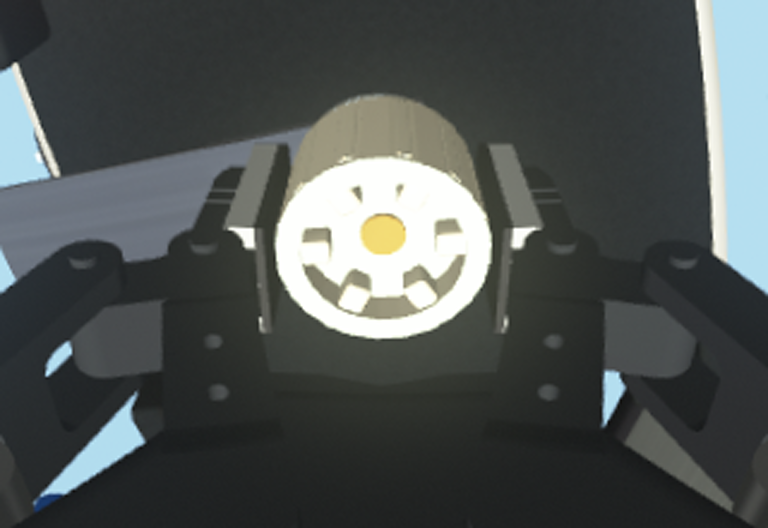

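Call:
{"fn": "play_rows", "kwargs": {
  "slide": [
    [0,-0.03,-0.08],
    [0,-0.04,-0.08],
    [0,-0.04,-0.08],
    [0,-0.04,-0.08],
    [0,-0.04,-0.08],
    [0,-0.04,-0.08],
    [0,-0.04,-0.08],
    [0,-0.04,-0.08],
    [0,-0.04,-0.08],
    [0,-0.04,-0.08],
    [0,-0.04,-0.08]
  ],
  "delta_rot": [
    [0,0,-0.07],
    [0,0,-0.14],
    [0,0,-0.21],
    [0,0,-0.28],
    [0,0,-0.35],
    [0,0,-0.42],
    [0,0,-0.49],
    [0,0,-0.56],
    [0,0,-0.62],
    [0,0,-0.62],
    [0,0,-0.62]
  ]
}}

```text
time: 7.75
tool_pos: [0.5737, -0.0222, 0.1792]
tcp_rot: [-1.014, -2.972, 0.0]
wrist_force: [-2.9, 0.8, -1.1]
width: 0.459
```

```bash
python3 - <<'E'
from h import *
s=read_state();p=read_camera("wrist");save(p,"wrist9.png")
print(s["tool_pos"],s["q"][5],s["wrist_force"],s["torque"],s["width"])
c=p["image"][180:400,160:480];cv2.imwrite("pics/c9.png",cv2.resize(c[:,:,::-1],None,fx=2.4,fy=2.4,interpolation=2))
E
```

```text
[ 0.57369177 -0.02216222  0.17917694] -0.9953037928115064 [-2.93714625  0.76312089 -1.08582969] [ 0.05490286  0.41231086 -0.00575657] 0.4593114666508211
```

View pics/c9.png

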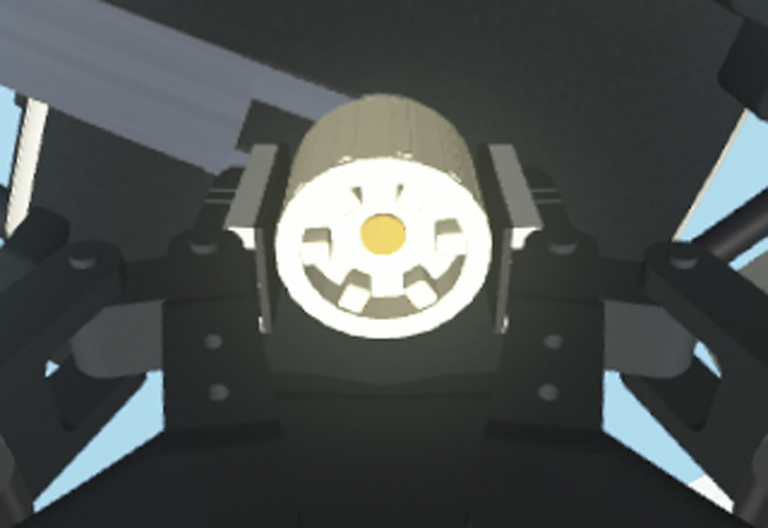

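It has turned 85° with no slip. Now a gentle trial lift.

Call:
{"fn": "play_rows", "kwargs": {
  "slide": [
    [0,-0.03,-0.1],
    [0,-0.03,-0.2],
    [0,-0.03,-0.35],
    [0,-0.03,-0.5],
    [0,-0.03,-0.5]
  ],
  "delta_rot": [
    [0,0,0],
    [0,0,0],
    [0,0,0],
    [0,0,0],
    [0,0,0]
  ]
}}

```text
time: 8.22
tool_pos: [0.5738, -0.0225, 0.1847]
tcp_rot: [-1.014, -2.973, 0.0]
wrist_force: [-1.3, 0.4, -0.4]
width: 0.459
```

```bash
python3 - <<'E'
from h import *
s=read_state();p=read_camera("wrist");save(p,"wrist10.png")
print(s["tool_pos"],s["q"][5],s["wrist_force"],s["torque"],s["width"])
c=p["image"][180:400,160:480];cv2.imwrite("pics/c10.png",cv2.resize(c[:,:,::-1],None,fx=2.4,fy=2.4,interpolation=2))
E
```

```text
[ 0.57379429 -0.02252176  0.18467074] -0.9957564895578132 [-1.34426148  0.37074286 -0.40261148] [-0.05638569  0.2311891  -0.04470765] 0.4589621139375694
```

View pics/c10.png

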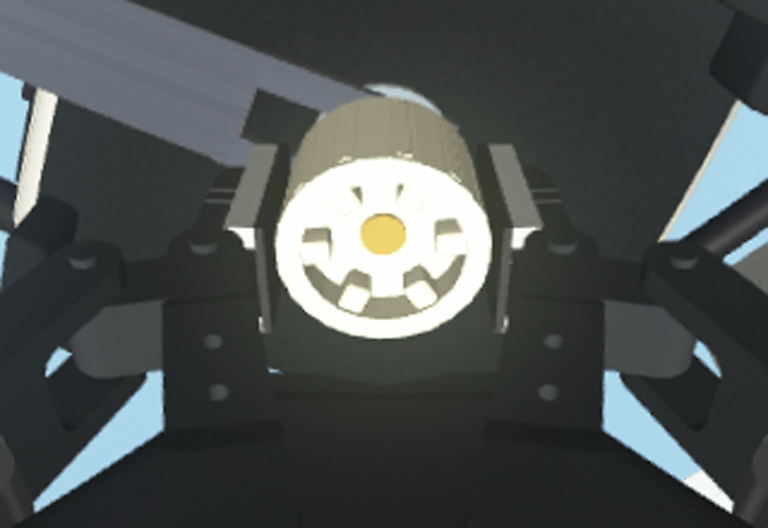

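It's coming free: the cap hasn't moved in the hand and the spindle seat is now visible underneath. Lifting clear.

Call:
{"fn": "play_rows", "kwargs": {
  "slide": [
    [0,0,-0.4],
    [0,0,-0.9],
    [0,0,-1.5],
    [0,0,-2.3],
    [0,0,-3.3],
    [0,0,-4.3],
    [0,0,-5.3],
    [0,0,-6.2],
    [0,0,-6.8],
    [0,0,-7],
    [0,0,-7],
    [0,0,-7]
  ],
  "delta_rot": [
    [0,0,0],
    [0,0,0],
    [0,0,0],
    [0,0,0],
    [0,0,0],
    [0,0,0],
    [0,0,0],
    [0,0,0],
    [0,0,0],
    [0,0,0],
    [0,0,0],
    [0,0,0]
  ]
}}

```text
time: 9.27
tool_pos: [0.5736, -0.0225, 0.2543]
tcp_rot: [-1.014, -2.972, 0.001]
wrist_force: [-0.6, -0.4, -1.2]
width: 0.458
```

```bash
python3 - <<'E'
from h import *
s=read_state();p=read_camera("wrist");save(p,"wrist11.png");print(s)
for t,z in (("spindle",.182),("coupling_center",.253)):
    for d in landmark_of(t,p)[:2]: print(t,d,wproj_at_z(p,s,d["at"],z))
p=read_camera("side");save(p,"side11.png")
c=p["image"][100:260,240:440];cv2.imwrite("pics/sc11.png",cv2.resize(c[:,:,::-1],None,fx=3.5,fy=3.5,interpolation=2))
plan([.5755,-.0225,.255],down(1.0+1.484))
E
```

```text
{'time': 9.2667, 'q': array([-8.25212767e-02,  6.52257019e-02,  1.80558702e+00, -1.27139654e-04,
        1.27182443e+00, -9.95892112e-01]), 'joint_vel': array([ 9.19738810e-05,  6.09979889e-03,  1.03939981e-02, -3.50284247e-04,
       -2.11976638e-04, -1.83116296e-03]), 'joint_torque': array([ 2.07030847e-03, -4.14501143e+01, -3.77088368e+01, -1.24432070e-03,
       -6.85958934e-03,  1.22497980e-05]), 'tool_pos': array([ 0.57360951, -0.02249912,  0.25434158]), 'tcp_rot': array([-1.01381130e+00, -2.97247587e+00,  5.84739864e-04]), 'wrist_force': array([-0.56089954, -0.43559318, -1.16154365]), 'torque': array([-0.02506756,  0.03442523,  0.00084436]), 'width': 0.45754699527033005}
spindle {'at': [318.5, 214.5], 'conf': 0.76} [ 0.57524937 -0.0237734   0.182     ]
coupling_center {'at': [222.2, 47.2], 'conf': 0.93} [0.46773349 0.00586089 0.253     ]
coupling_center {'at': [321.0, 268.9], 'conf': 0.79} [ 0.57884199 -0.02462979  0.253     ]
slide cm [-0.17  0.13 -0.13] rot [-0.0013 -0.0017  0.0002]
```

View pics/wrist11.png

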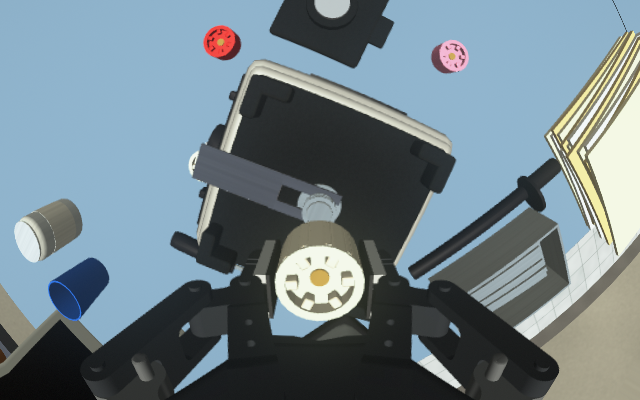

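View pics/sc11.png

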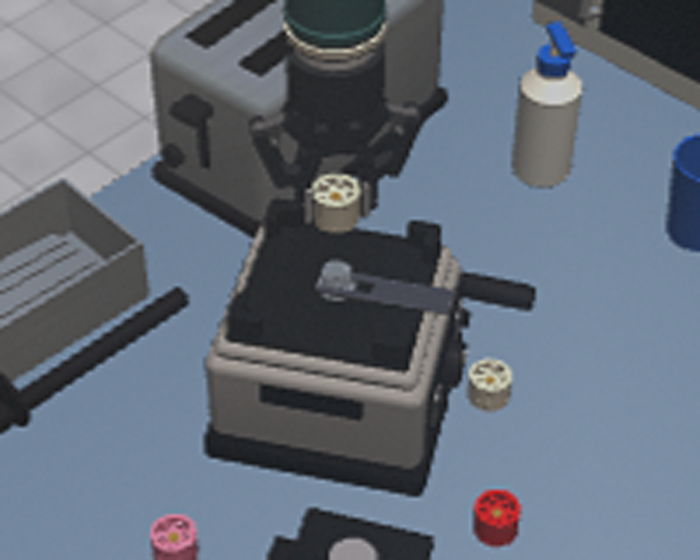

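Call:
{"fn": "play_rows", "kwargs": {
  "slide": [
    [0,0,0],
    [0,0,0],
    [0,0,0],
    [0,0,0],
    [0,0,0],
    [0,0,0]
  ],
  "delta_rot": [
    [0,0,0],
    [0,0,0],
    [0,0,0],
    [0,0,0],
    [0,0,0],
    [0,0,0]
  ]
}}

```text
time: 9.97
tool_pos: [0.5734, -0.0225, 0.2538]
tcp_rot: [-1.013, -2.972, 0.001]
wrist_force: [1.7, 0.3, -2.2]
width: 0.462
```

```bash
python3 - <<'E'
from h import *
s=read_state();print(s["time"],s["tool_pos"],np.abs(s["joint_vel"]).max(),s["width"],s["wrist_force"])
print(finish_job())
E
```

```text
9.9667 [ 0.57338839 -0.02246065  0.25379528] 0.0025351536937314205 0.46198330841774304 [ 1.70543218  0.30531309 -2.19103776]
the job is handed in; nothing more can be done
None
```

I unscrewed the coupling and handed the job in at about 10 s. The arm is holding it level and still, with its underside about 60 mm above the spindle tip.

- **Grip:** I held it across the wall at 20 N, the gripper's minimum. It looked uncracked in the last pictures.
- **Thread:** I turned counter-clockwise (seen from above) first. It turned freely past 10° without slipping, so it has a normal thread and I didn't try the other way. I turned it 85° in all, and the wrist pictures showed no slip.
- **Lift:** I tested it with a 5 mm lift, then raised it a further 70 mm straight up.
- **Last checks:** The side and wrist views show the bare spindle with the coupling above it. I saw no sign that the key, the spare or the look-alikes had moved. The joints were almost still and the jaw opening was steady.
- **Small disagreements:** The final tool position and the network's spindle estimate differ by about 2 mm sideways. The network's estimate for the held coupling is about 4 mm off the spindle. During the turn there was a side force of about 3 N.

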